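Stamp the discs onto one dish and bring the disc dispenser over the next

TASK

The antibiotic-disc dispenser stands over the first Petri dish: push its plunger head fully down to the stop and let it spring right back up, so that this dish gets its discs. Then pick the dispenser up, lift it higher than the capped tubes in the rack, carry it across to the other open dish of the same size and finish while still holding it there, level, centred and at rest, with the lower edge of its skirt about 1 cm above the dish's rim and touching nothing, so that it could be lowered straight over the dish once that dish has been checked. Do not work the plunger away from the first dish, and do not knock or shift either dish or anything else on the bench.

Things in the scene. Friction and masses are not known exactly. Their poses are not given: they have to be found in the camera images.
- dispenser: Disc dispenser, loose, 0.3 to 0.7 kg, round, 140 high. Origin: centre of the skirt's lower edge; z up. White skirt (ring of outer diameter 112, inner 104, 22 high: 7 to spare round a 90 mm dish) standing on the bench round the first dish; deck 113 across at 22 to 30; six cartridges on a 68 circle, tops at 77; in the middle a round metal neck, diameter 36, up to 120; then the plunger.
- neck (a point): Axis of the dispenser's neck, 108 above the skirt's lower edge: grip here from above, between heights 85 and 120, the fingers either side of the plunger head. The weight hangs below the grip.
- plunger (a joint): Stroke of the dispenser's plunger in m: 0 up, 0.009 fully down at its stop. A spring drives it back up: about 4 N to start it, 9 N to reach the stop.
- plunger_top (a point): Centre of the top of the plunger head: a black round palm knob of diameter 32, 10 thick, 140 above the skirt's lower edge when up. It moves straight down by 9 mm.
- first_dish: The first dish: open clear Petri dish, outer diameter 90, 15 high, loose, with pale agar; it stands under the dispenser. Origin: centre of its underside on the bench.
- next_dish: The other open dish, the same: outer diameter 90, 15 high, loose, no lid, pale agar; on the other side of the tube rack, to the left or to the right. Origin: centre of its underside on the bench.
- next_dish_rim (a point): Centre of the mouth of the other dish, level with its rim, 15 above the bench.
- tube_rack: White rack 216 x 84, its top at 62, with capped tubes standing in it up to 111 above the bench; it stands between the two dishes, long side roughly along x. Origin: centre of its underside; x along its length.
- vial_rack: Bystander: low black rack of small vials, 120 x 75, 44 high. Origin: centre of its underside; x along its length.
- dish_stack: Bystander: three closed 93 mm dishes stored upside down in a stack 50 high. Origin: centre of its underside.
- small_dish: Bystander: small open dish, diameter 55, 13 high, dark agar. Origin: centre of its underside.
- burner: Bystander: small metal bench burner with a tilted barrel, base 75 x 60, 75 high. Origin: centre of its underside.
- pen: Bystander: marker pen 140 long, 11 thick, lying on the bench. Origin: its middle, on the bench; x along it.
Things that resemble listed ones, but are neither listed nor needed, are in the scene too. Leave any turquoise look-alike of the next_dish alone.

How it is judged:
By the outcome, as a careful person would: the job done as asked, in the order asked, and still so for the second after the job is handed in, while the arm keeps its last pose, push and grip.
It also fails if it takes over 58 s, if anything falls off the work surface, if the arm or the gripper's body presses on something with over 40 N, if the wrist force passes 120 N, or if a joint passes its speed limit or range.

ROBOT

A 7-joint arm with a two-finger parallel gripper is mounted at the origin on the work surface. World frame = base frame: x ahead of the robot, y to its left, z up, the work surface at z = 0. Lengths are in m, angles in rad, forces in N, time in s.
With the tool pointing down it reaches from about 0.425 to 0.925 m from the base axis. Payload 6.8 kg.
Tool frame: the origin (TCP) lies at the very end of the fingers, on their centre line; the grasp point (between the pads) lies 19 mm behind it; z points along the fingers, y is the line along which they close (so a half turn about z gives the same grasp; the last joint's range is limited). The gripper opens to 85 mm and grips with 20 to 120 N. Pads are 22 mm wide; open, the fingers measure 114 mm over their backs; the gripper's body (76 mm by 85 mm) begins 54 mm behind the grasp point. The pads swing forward as they close: fully open they stand 13 mm farther back than shut.
Start: joints at [-1.255, 0.477, 0.022, 1.555, -0.011, 1.109, -0.083], TCP at [0.278, 0.615, 0.198] pointing down, gripper open.
Joint ranges: [-2.96, 2.96], [-0.34, 2.1], [-1.41, 1.46], [0.24, 2.44], [-1.37, 4.51], [0.17, 1.92], [-2.96, 2.96]. Speed limits (rad/s): [2.39, 2.39, 3.14, 3.14, 3.14, 3.14, 3.14].

INTERFACE

Orientations are given as a unit quaternion [w, x, y, z].
In Python, from station import bot gives the robot as it stands. The module is installed in compiled form; this text tells all that it offers.
- The arm moves only by the shell command python3 -m jog 'ROWS' [OPENING] [FORCE]. ROWS is JSON, a list of rows, each a list of 4 numbers: the shift along the tool's x, y, z in cm, then the turn about the tool's z in rad. In form: [[x, y, z, spin], ...]. A call has 1 to 20 rows; each row is the pose to reach, as a shift and turn from the pose commanded when the call began, along the tool's axes at that moment; what a row does not reach only later rows make up. A row lasts 1/12 s, in which the tool goes at most 41.7 mm and 7.16 degrees, less where a joint would pass 70% of its speed; a pose out of reach is approached as far as the arm can. A call with a gripper value outside its range is refused whole. OPENING is the closure, from -1 (fully open) to 1 (shut), set as the call begins (- or left out, the last holds). The fingers move at their own pace and stop on an object; FORCE is the grip in N (left out, the last holds). Time passes only in rows, so rows that repeat a pose let the fingers close. It gives the time, the measured TCP pose, the force, the opening and the grip force at its end, in the units of the state.
- bot.get_obs(): the state, without advancing time (a new reading comes with each control period).
- bot.read_camera(name): name is "side" or "top" or "wrist"; returns a dict with "pixels" (384x512x3 uint8, red, green, blue), "depth" (384x512 float32, m along the optical axis (not along the pixel's ray), 0 where there is no reading), "fovy" (degrees; the focal length in pixels is half the picture's height over the tangent of half this angle, whatever the lens; pixels are square), "cx", "cy" (the principal point, pixels), "pose" (4x4, takes a point from camera to world coordinates). Camera axes: x right, y down, z forward; pixel columns grow to the right and rows downward; lengths in m; the calibration is good to about 2 mm. The wrist camera is an equidistant fisheye: a pixel r from the principal point sees the ray r / f radians off the axis. A picture is of the moment at which its call begins.
- bot.hand_in(): hands the job in; it is judged then, once.
The state is a dict: "t": time; "q": joint angles; "joint_vel": joint speeds; "joint_torque": joint torques, N m; "eef_pos": TCP position; "tool_rot": TCP orientation; "contact_force": force on the tool from outside, world axes, zero at the start; "torque": the same for the moment, N m; "gripper_width": opening from 0.0 (shut) to 1.0 (fully open); "grasp_force": force on a finger pad.
Only numpy, scipy, OpenCV 4.12 (cv2) and the standard library are available. Lean on these libraries where they do the work, as an engineer would, in place of code of your own. Each camera call takes 0.05 s, during which the arm holds its last target. There are 200 camera calls.

## Working session

There is one attempt and no reset: what is moved stays moved. The work goes in short steps, Python scripts to look and compute and a shell command to move; the robot and the scene stay as the last step left them, time stands still between calls to the robot, and variables do not carry over. Pictures are saved under pics/ and viewed, at most 10 in all, crops included, and the job is handed in when it is done.

```bash
mkdir -p pics; cat > h.py <<'E'
from station import bot
import numpy as np, cv2
def shot(n,save=None):
    c=bot.read_camera(n)
    if save: cv2.imwrite('pics/'+save,cv2.cvtColor(c['pixels'],cv2.COLOR_RGB2BGR))
    return c
def ray(c,u,v):
    f=c['pixels'].shape[0]/2/np.tan(np.radians(c['fovy'])/2)
    return c['pose'][:3,3],c['pose'][:3,:3]@np.array([(u-c['cx'])/f,(v-c['cy'])/f,1.0])
def onplane(c,u,v,z):
    o,d=ray(c,u,v); return o+d*(z-o[2])/d[2]
def cloud(c):
    f=c['pixels'].shape[0]/2/np.tan(np.radians(c['fovy'])/2)
    v,u=np.mgrid[:384,:512]; D=c['depth']
    P=np.stack([(u-c['cx'])/f*D,(v-c['cy'])/f*D,D],-1)@c['pose'][:3,:3].T+c['pose'][:3,3]
    P[D==0]=np.nan
    return P
E
python3 - <<'E'
from h import *
np.set_printoptions(precision=4,suppress=True)
for n in('top','side'):
    c=shot(n,n+'1.png'); print(n,c['fovy'],c['cx'],c['cy'],c['pose']); np.savez(n+'.npz',**c)
print(bot.get_obs())
E
```

```text
top 46.109958563594255 259.41475404104364 185.6334818685952 [[-0.0175 -0.9826  0.1849  0.2982]
 [-0.9998  0.0191  0.0066 -0.0103]
 [-0.01   -0.1847 -0.9827  1.3767]
 [ 0.      0.      0.      1.    ]]
side 55.33222572779771 254.03815881305678 187.63168068245722 [[ 0.9957 -0.0668  0.0637  0.4782]
 [-0.0923 -0.7301  0.677  -0.643 ]
 [ 0.0013 -0.68   -0.7332  0.8072]
 [ 0.      0.      0.      1.    ]]
{'t': 0.1, 'q': array([-1.2551,  0.4777,  0.0223,  1.5564, -0.0115,  1.1093, -0.0831]), 'joint_vel': array([-0.    , -0.0042, -0.0012, -0.0021, -0.001 , -0.0013, -0.0004]), 'joint_torque': array([  0.0045, -59.7757,   1.6131, -28.1951,   0.0127,   0.005 ,
         0.    ]), 'eef_pos': array([0.2773, 0.6148, 0.197 ]), 'tool_rot': array([-0.0001,  0.2103,  0.9776, -0.0008]), 'contact_force': array([ 0.235 , -0.8451,  0.0894]), 'torque': array([ 0.0011,  0.022 , -0.014 ]), 'grasp_force': 0.0, 'gripper_width': 1.006587003641394}
```

View pics/top1.png

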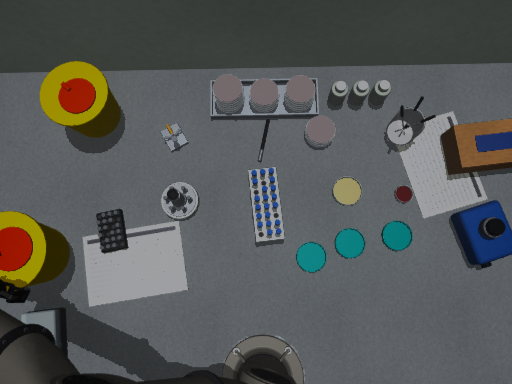

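View pics/side1.png

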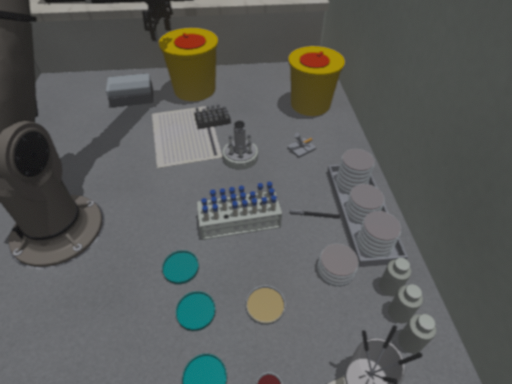

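Top view: the dispenser is at about (180,200), the rack at (266,204) and the next dish (pale agar) at (347,191). The dishes at y≈(311–397, 240–257) are turquoise decoys. Next I'll measure from depth.

```bash
cat > m.py <<'E'
from h import *
np.set_printoptions(precision=4,suppress=True)
for n,db,nb in(('top',(155,210,175,225),(328,366,172,210)),('side',(215,265,115,170),(240,292,282,328))):
    c=dict(np.load(n+'.npz')); P=cloud(c)
    q=P[db[2]:db[3],db[0]:db[1]].reshape(-1,3); q=q[~np.isnan(q[:,0])]
    for lo,hi in((-.02,.01),(.017,.04),(.068,.08),(.13,.15)):
        s=q[(q[:,2]>lo)&(q[:,2]<hi)]
        print(n,lo,len(s),s.mean(0) if len(s) else '', cv2.minEnclosingCircle(s[:,:2].astype(np.float32)) if len(s) else '',np.median(s[:,2]) if len(s) else '')
    im=c['pixels'][nb[2]:nb[3],nb[0]:nb[1]].astype(int)
    m=((im[...,0]-im[...,2])>30).astype(np.uint8)
    k=max(cv2.findContours(m,0,1)[0],key=cv2.contourArea); e=cv2.fitEllipse(k); print('dish px',e)
    uv=np.array(e[0])+[nb[0],nb[2]]
    pts=k[:,0,:]+[nb[0],nb[2]]
    for z in(0.005,.015):
        w=np.array([onplane(c,*p,z)[:2] for p in pts]); print(z,onplane(c,*uv,z),cv2.minEnclosingCircle(w.astype(np.float32)))
    q=P[nb[2]:nb[3],nb[0]:nb[1]][m>0]; print('dish depth',np.nanmedian(q,0))
    # bench + tall things
    for b in [((240,295,160,250) if n=='top' else (190,290,175,240))]:
        q=P[b[2]:b[3],b[0]:b[1]].reshape(-1,3); s=q[q[:,2]>.05]; print('rack',cv2.minAreaRect(s[:,:2].astype(np.float32)),np.nanmax(q[:,2]))
    im=c['pixels'];bench=P[270:280,200:240] if n=='top' else P[330:350,100:130]; print('bench z',np.nanmedian(bench[...,2]))
    cv2.imwrite('pics/d_%s.png'%n,cv2.resize(cv2.cvtColor(im[db[2]-10:db[3]+10,db[0]-10:db[1]+10],cv2.COLOR_RGB2BGR),None,fx=7,fy=7,interpolation=0))
E
python3 m.py
python3 -c "
import cv2,numpy as np
a=cv2.imread('pics/d_top.png');b=cv2.imread('pics/d_side.png')
a=cv2.resize(a,(400,400));b=cv2.resize(b,(400,400));cv2.imwrite('pics/d.png',np.hstack([a,b]))"
```

```text
top -0.02 1634 [0.5199 0.2342 0.    ] ((0.5191386342048645, 0.24018457531929016), 0.11682457476854324) -0.00011700704982064991
top 0.017 721 [0.5079 0.2363 0.0323] ((0.5130271315574646, 0.24168406426906586), 0.05713744834065437) 0.032488196761369714
top 0.068 80 [0.5102 0.2396 0.0752] ((0.5136077404022217, 0.24238035082817078), 0.03979960456490517) 0.0757076043953433
top 0.13 100 [0.5124 0.2418 0.139 ] ((0.5119973421096802, 0.24208858609199524), 0.016345346346497536) 0.1390726189509156
dish px ((18.855533599853516, 18.529102325439453), (25.17959213256836, 26.712312698364258), 119.09091186523438)
0.005 [ 0.5356 -0.2702  0.005 ] ((0.5363063216209412, -0.2704527974128723), 0.04197375476360321)
0.015 [ 0.5339 -0.2683  0.015 ] ((0.5345701575279236, -0.2685560882091522), 0.04166846722364426)
dish depth [ 0.5354 -0.27    0.0055]
rack ((0.4921242296695709, -0.019163746386766434), (0.21592679619789124, 0.08407771587371826), 5.558585166931152) 0.11886849317688486
bench z 0.0001668698118592049
side -0.02 1565 [ 0.5234  0.3321 -0.0001] ((0.5259115695953369, 0.3298722803592682), 0.163560584187507
[... 200 characters left out ...]
2568, 0.2401411533355713), 0.03902091458439827) 0.07442664981949171
side 0.13 65 [0.517  0.2374 0.1377] ((0.5171347260475159, 0.2412175089120865), 0.015840062871575356) 0.13807255752988545
dish px ((25.174564361572266, 22.411664962768555), (32.722537994384766, 35.291446685791016), 100.48641967773438)
0.005 [ 0.5396 -0.2702  0.005 ] ((0.5393550992012024, -0.26928985118865967), 0.04175816848874092)
0.015 [ 0.5388 -0.2748  0.015 ] ((0.5385927557945251, -0.27394789457321167), 0.04123890399932861)
dish depth [ 0.5397 -0.2705  0.0054]
rack ((0.49640241265296936, -0.020090892910957336), (0.21567243337631226, 0.08639063686132431), 5.888303756713867) 0.11364392079039964
bench z -0.0007508046356988762
```

View pics/d.png

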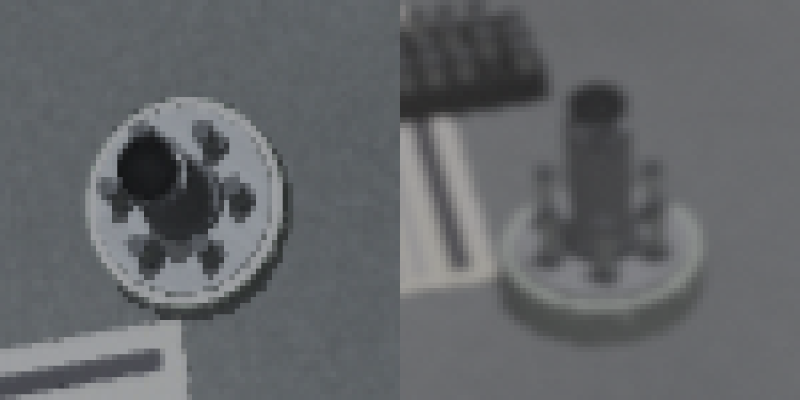

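The two views agree on y and differ by about 4 mm in x. I'll use the mean, dispenser ≈ (0.5147, 0.2415) and dish ≈ (0.5375, −0.270), then refine with the wrist camera.

```bash
cat > go.py <<'E'
import sys
from h import *
from scipy.spatial.transform import Rotation as R
def delta(t):
    o=bot.get_obs(); w,x,y,z=o['tool_rot']; r=R.from_quat([x,y,z,w])
    m=r.as_matrix(); print('tool axes x,y,z:',m.T.round(3).tolist())
    print('t',o['t'],'tcp',o['eef_pos'].round(4),'F',o['contact_force'].round(2),'w',round(o['gripper_width'],3),'gf',round(o['grasp_force'],1),'q',o['q'].round(2))
    print('delta tool cm',(r.inv().apply(np.array(t)-o['eef_pos'])*100).round(2))
if __name__=='__main__': delta([float(a) for a in sys.argv[1:4]])
E
python3 go.py 0.5147 0.2415 0.20
```

```text
tool axes x,y,z: [[-0.912, 0.411, -0.0], [0.411, 0.912, -0.002], [-0.001, -0.002, -1.0]]
t 0.1 tcp [0.2773 0.6148 0.197 ] F [ 0.24 -0.85  0.09] w 1.007 gf 0.0 q [-1.26  0.48  0.02  1.56 -0.01  1.11 -0.08]
delta tool cm [-36.99 -24.26  -0.26]
```

```bash
python3 -m jog '[[-3,-2,-2,0],[-6,-4,-3,0],[-9,-6,-3,0],[-12,-8,-3,0],[-15,-10,-3,0],[-18,-12,-3,0],[-21,-14,-3,0],[-24,-16,-3,0],[-27,-18,-3,0],[-30,-20,-3,0],[-33,-22,-3,0],[-35.5,-23.5,-3,0],[-37,-24.3,-3,0],[-37,-24.3,-3,0],[-37,-24.3,-3,0]]' 1 60; python3 go.py 0.5147 0.2415 0.20
python3 -c "
from h import *
c=shot('wrist','w1.png'); print(c['fovy'],c['cx'],c['cy'],c['pose']); np.savez('wrist.npz',**c)"
```

```text
t: 1.35
eef_pos: [0.5151, 0.2407, 0.2275]
tool_rot: [-0.0, 0.211, 0.977, -0.0]
contact_force: [-0.5, 0.9, -0.4]
gripper_width: 0.001
grasp_force: 0.0
tool axes x,y,z: [[-0.911, 0.413, 0.0], [0.413, 0.911, -0.001], [-0.001, -0.0, -1.0]]
t 1.35 tcp [0.5151 0.2407 0.2275] F [-0.54  0.87 -0.43] w 0.001 gf 0.0 q [-0.7   0.27  0.19  1.79 -0.06  1.08  0.65]
delta tool cm [0.07 0.06 2.75]
65.70646984690485 258.8680359231787 190.64557479118773 [[ 4.13177312e-01  8.79363472e-01  2.36652473e-01  4.55425878e-01]
 [ 9.10650436e-01 -3.98827653e-01 -1.07945756e-01  2.68219573e-01]
 [-5.40004771e-04  2.60108415e-01 -9.65579267e-01  4.02714047e-01]
 [ 0.00000000e+00  0.00000000e+00  0.00000000e+00  1.00000000e+00]]
```

View pics/w1.png

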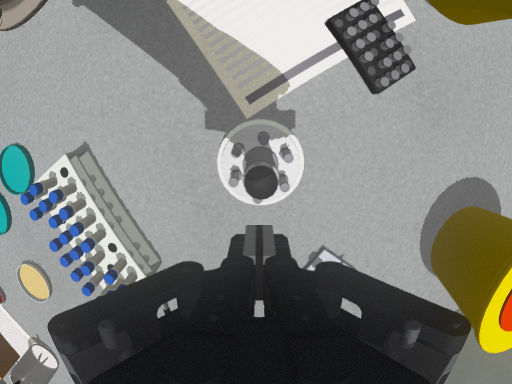

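The wrist view shows the knob at about (261,181), the skirt ring centred at (260,162) and the fingertips at (259,228).

```bash
cat >> h.py <<'E'
def fray(c,u,v):
    f=192/np.tan(np.radians(c['fovy'])/2); a,b=u-c['cx'],v-c['cy']; r=np.hypot(a,b)+1e-9; t=r/f
    return c['pose'][:3,3],c['pose'][:3,:3]@np.array([np.sin(t)*a/r,np.sin(t)*b/r,np.cos(t)])
def fplane(c,u,v,z):
    o,d=fray(c,u,v); return o+d*(z-o[2])/d[2]
def ellipse(mask,off,z,c):
    k=max(cv2.findContours(mask.astype(np.uint8),0,1)[0],key=cv2.contourArea)[:,0,:]+np.array(off)
    w=np.array([fplane(c,*p,z)[:2] for p in k]).astype(np.float32)
    return len(k),cv2.fitEllipse(w),cv2.minEnclosingCircle(w)
E
python3 - <<'E'
from h import *
c=dict(np.load('wrist.npz')); g=c['pixels'].astype(int).sum(-1)//3
b=(240,160,285,205); s=g[b[1]:b[3],b[0]:b[2]]
for th in (35,45,55): print(th,ellipse(cv2.morphologyEx((s<th).astype(np.uint8),cv2.MORPH_OPEN,np.ones((9,9))),b[:2],.14,c))
d=c['depth'][b[1]:b[3],b[0]:b[2]]
m=(d>0)&(d<np.percentile(d[d>0],3)+.008); print(d.min(),ellipse(m,b[:2],.14,c))
b=(205,110,315,215); s=g[b[1]:b[3],b[0]:b[2]]
for th in(200,215): print(ellipse(cv2.morphologyEx((s>th).astype(np.uint8),cv2.MORPH_CLOSE,np.ones((3,3))),b[:2],.03,c))
E
```

```text
Traceback (most recent call last):
  File "h.py", line 24, in ellipse
    k=max(cv2.findContours(mask.astype(np.uint8),0,1)[0],key=cv2.contourArea)[:,0,:]+np.array(off)
      ~~~^^^^^^^^^^^^^^^^^^^^^^^^^^^^^^^^^^^^^^^^^^^^^^^^^^^^^^^^^^^^^^^^^^^^
ValueError: max() iterable argument is empty
```

```bash
python3 - <<'E'
from h import *
c=dict(np.load('wrist.npz')); g=c['pixels'].astype(int).sum(-1)//3
print(g[181,236:290:2],g[150:210:2,261]); print(c['depth'][181,236:290:2].round(3),c['depth'][140:215:3,261].round(3))
b=(240,160,285,205)
s=g[b[1]:b[3],b[0]:b[2]]
for th in (55,65,75,85):
    try: print(th,ellipse(cv2.morphologyEx((s<th).astype(np.uint8),cv2.MORPH_OPEN,np.ones((9,9))),b[:2],.14,c))
    except ValueError: pass
d=c['depth'][b[1]:b[3],b[0]:b[2]]
m=(d>0)&(d<d[d>0].min()+.012); print(d.min(),ellipse(m,b[:2],.14,c))
b=(205,110,315,215); s=g[b[1]:b[3],b[0]:b[2]]
for th in(170,190): print(ellipse(cv2.morphologyEx((s>th).astype(np.uint8),cv2.MORPH_CLOSE,np.ones((3,3))),b[:2],.03,c))
E
```

```text
[159 159 222 189 104  60  65  62  65  69  73  73  79  77  74  74  71  70
  68  66  65 118 104 117 116 126 193] [ 95  93  94  95  94  87 109 116  63  62  63  63  65  64  63  76  81  80
  76  72  71  68  66  65  64 146 218 226 165 159]
[0.337 0.379 0.379 0.292 0.274 0.272 0.271 0.27  0.27  0.27  0.27  0.27
 0.27  0.271 0.27  0.27  0.271 0.269 0.272 0.272 0.273 0.291 0.352 0.346
 0.348 0.354 0.38 ] [0.324 0.325 0.365 0.36  0.346 0.323 0.303 0.286 0.286 0.27  0.269 0.269
 0.27  0.269 0.271 0.271 0.273 0.272 0.274 0.277 0.341 0.391 0.424 0.425
 0.426]
75 (143, ((0.512608528137207, 0.24311257898807526), (0.02566657029092312, 0.03006041795015335), 92.30325317382812), ((0.5130689740180969, 0.24355942010879517), 0.015461004339158535))
85 (93, ((0.5129126906394958, 0.24361252784729004), (0.029042096808552742, 0.030161961913108826), 77.99286651611328), ((0.5129461884498596, 0.2436964362859726), 0.015587843954563141))
0.0 (95, ((0.5133231282234192, 0.24279196560382843), (0.03033437393605709, 0.030872762203216553), 62.22895431518555), ((0.5133602619171143, 0.24279993772506714), 0.015942387282848358))
(477, ((0.5213298797607422, 0.2425485998392105), (0.09105517715215683, 0.10760890692472458), 159.74771118164062), ((0.5194364786148071, 0.24385616183280945), 0.06277696043252945))
(434, ((0.520405650138855, 0.24095368385314941), (0.09196195751428604, 0.10200344026088715), 161.73536682128906), ((0.5144241452217102, 0.24308860301971436), 0.05585720017552376))
```

```bash
python3 -m jog '[[0.2,0.1,2,0],[0.2,0.1,4,0],[0.2,0.1,6,0],[0.2,0.1,7.5,0],[0.2,0.1,8.2,0],[0.2,0.1,8.2,0],[0.2,0.1,8.2,0]]' ; python3 go.py 0.5138 0.2423 0.131
```

```text
t: 1.98
eef_pos: [0.5131, 0.2445, 0.1461]
tool_rot: [-0.0, 0.21, 0.978, 0.0]
contact_force: [-0.2, 0.2, -0.3]
gripper_width: -0.0
grasp_force: 0.0
tool axes x,y,z: [[-0.912, 0.41, 0.0], [0.41, 0.912, 0.0], [-0.0, 0.0, -1.0]]
t 1.9833 tcp [0.5131 0.2445 0.1461] F [-0.18  0.19 -0.35] w -0.0 gf 0.0 q [-0.69  0.36  0.18  1.88 -0.08  0.91  0.67]
delta tool cm [-0.15 -0.17  1.51]
```

```bash
python3 -m jog '[[-0.1,-0.1,0.3,0],[-0.1,-0.1,0.6,0],[-0.1,-0.1,0.9,0],[-0.1,-0.1,1.1,0],[-0.1,-0.1,1.1,0],[-0.1,-0.1,1.1,0]]' ; python3 go.py 0.5138 0.2423 0.131
```

```text
t: 2.48
eef_pos: [0.514, 0.242, 0.1349]
tool_rot: [-0.0, 0.21, 0.978, -0.0]
contact_force: [0.1, 0.4, -0.5]
gripper_width: -0.001
grasp_force: 0.0
tool axes x,y,z: [[-0.911, 0.411, 0.0], [0.411, 0.911, -0.0], [-0.0, -0.0, -1.0]]
t 2.4833 tcp [0.514  0.242  0.1349] F [ 0.15  0.43 -0.48] w -0.001 gf 0.0 q [-0.69  0.37  0.17  1.89 -0.08  0.89  0.67]
delta tool cm [0.03 0.02 0.39]
```

```bash
for i in 1 2; do python3 -m jog '[[0,0,0.15,0],[0,0,0.2,0],[0,0,0.2,0]]' | grep -E 'pos|force'; done; python3 -c "
from h import *
c=shot('wrist');np.savez('wrist2.npz',**c)
s=shot('side');np.savez('side2.npz',**s)
a=c['pixels'][90:290,160:360];b=s['pixels'][60:180,180:300]
o=np.hstack([cv2.resize(a,(400,400)),cv2.resize(b,(400,400))]);cv2.imwrite('pics/p1.png',o[...,::-1])"
```

```text
eef_pos: [0.5139, 0.2421, 0.1328]
contact_force: [0.0, 0.1, -0.4]
grasp_force: 0.0
eef_pos: [0.5139, 0.242, 0.1307]
contact_force: [-0.7, -0.1, 0.8]
grasp_force: 0.0
```

View pics/p1.png

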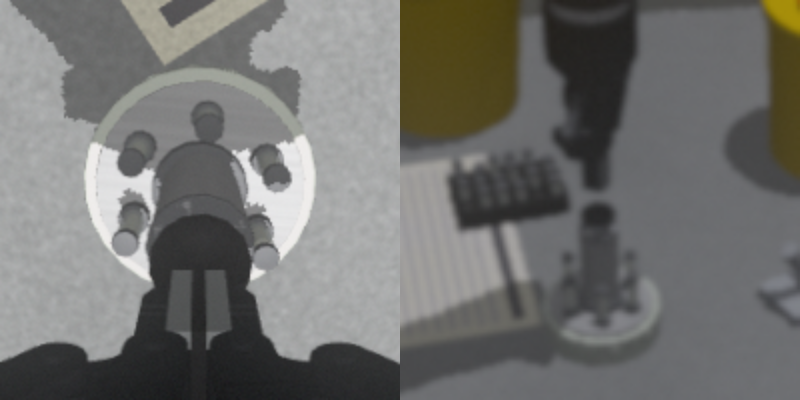

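The pictures show the fingertip still hovering just above the knob (side: tip ≈ (239,116), knob top ≈ (239,121)), with the TCP reported at 0.131. I'll check this with depth.

```bash
python3 - <<'E'
from h import *
np.set_printoptions(precision=4,suppress=True)
c=dict(np.load('side2.npz')); P=cloud(c)
for v in range(106,132,2): print(v,P[v,239],c['pixels'][v,239])
E
```

```text
106 [0.5164 0.2123 0.2175] [41 40 41]
108 [0.5163 0.2138 0.2099] [45 45 45]
110 [0.5167 0.2277 0.1934] [47 48 48]
112 [0.5165 0.2273 0.1869] [47 48 50]
114 [0.5162 0.2248 0.1818] [46 47 48]
116 [0.5162 0.2294 0.1715] [56 57 58]
118 [ 0.5257  0.453  -0.0003] [ 99 100 103]
120 [0.5169 0.2553 0.1381] [83 83 86]
122 [0.5162 0.2426 0.1402] [43 43 44]
124 [0.5155 0.2314 0.1414] [41 41 42]
126 [0.515  0.2245 0.1393] [42 41 42]
128 [0.5153 0.2375 0.1219] [59 60 63]
130 [0.5149 0.2321 0.1186] [63 63 65]
```

The fingertips really are about 2 cm above the knob, so the reported TCP z doesn't match the images. xy does agree. I'll go down in small steps and watch the force.

```bash
python3 -m jog '[[0,0,0.3,0],[0,0,0.6,0],[0,0,0.9,0],[0,0,1.2,0],[0,0,1.2,0]]' | grep -E 'pos|force';  python3 -c "
from h import *
np.set_printoptions(precision=4,suppress=True)
print(bot.get_obs()['contact_force'])
s=shot('side');P=cloud(s);
for v in range(112,126): print(v,P[v,239],s['pixels'][v,239])
w=shot('wrist');P=w['depth'];print(P[200:260:4,259])"
```

```text
eef_pos: [0.5135, 0.2418, 0.1181]
contact_force: [-0.4, -0.2, 1.0]
grasp_force: 0.0
[-0.4227 -0.2429  0.9871]
112 [0.5158 0.2114 0.1982] [46 46 47]
113 [0.5165 0.2279 0.183 ] [46 46 48]
114 [0.5163 0.2258 0.1811] [46 47 48]
115 [0.5162 0.2257 0.1777] [47 48 49]
116 [0.5161 0.2267 0.1735] [47 47 48]
117 [0.516  0.2266 0.17  ] [47 47 48]
118 [0.5159 0.2278 0.1657] [46 46 47]
119 [0.5158 0.2266 0.163 ] [47 48 49]
120 [0.5158 0.2285 0.158 ] [49 51 51]
121 [0.5166 0.2494 0.1388] [48 49 50]
122 [0.5163 0.246  0.1376] [42 43 43]
123 [0.5159 0.238  0.14  ] [42 42 43]
124 [0.5155 0.2317 0.1412] [41 41 42]
125 [0.5152 0.2274 0.1408] [41 41 42]
[0.1825 0.1673 0.1644 0.1641 0.1632 0.1644 0.165  0.1439 0.1379 0.1349
 0.1307 0.1273 0.1227 0.1183 0.1163]
```

```bash
python3 -m jog '[[0,0,0.3,0],[0,0,0.6,0],[0,0,0.9,0],[0,0,0.9,0]]' | grep -E 'pos|contact';for i in 1 2 ; do python3 -m jog '[[0,0,0.2,0],[0,0,0.2,0]]' | grep -E 'pos|contact'; done;  python3 -c "
from h import *
np.set_printoptions(precision=4,suppress=True)
s=shot('side');P=cloud(s);
for v in range(116,128): print(v,P[v,239],s['pixels'][v,239])"
```

```text
eef_pos: [0.5135, 0.2418, 0.1091]
contact_force: [0.3, 0.3, 0.5]
eef_pos: [0.5138, 0.242, 0.1075]
contact_force: [-0.1, 0.4, 0.3]
eef_pos: [0.5141, 0.2421, 0.1061]
contact_force: [-1.1, -0.4, 3.8]
116 [0.5153 0.2093 0.1861] [46 46 47]
117 [0.516  0.2259 0.1706] [44 45 46]
118 [0.5159 0.2274 0.1659] [46 46 47]
119 [0.5158 0.2277 0.1622] [44 45 46]
120 [0.5158 0.2288 0.1578] [44 45 45]
121 [0.5156 0.2269 0.1556] [45 45 46]
122 [0.5156 0.2287 0.1507] [46 47 48]
123 [0.5154 0.227  0.1483] [48 49 51]
124 [0.5156 0.2342 0.1393] [48 48 49]
125 [0.5154 0.2318 0.1374] [45 45 46]
126 [0.5151 0.2282 0.1365] [42 42 43]
127 [0.5151 0.2301 0.1313] [45 46 47]
```

Contact at reported z≈0.1063 (3.8 N), so reported TCP z runs about 34 mm below the true fingertip height. Now I'll press to the stop.

```bash
python3 -m jog '[[0,0,0.2,0],[0,0,0.4,0],[0,0,0.6,0],[0,0,0.6,0]]' | grep -E 'pos|contact';for i in 1 2 3; do python3 -m jog '[[0,0,0.15,0],[0,0,0.15,0]]' | grep -E 'pos|contact'; done
```

```text
eef_pos: [0.5142, 0.2421, 0.1003]
contact_force: [-1.9, -1.3, 7.3]
eef_pos: [0.5142, 0.2421, 0.099]
contact_force: [-2.5, -1.9, 8.0]
eef_pos: [0.5141, 0.2421, 0.098]
contact_force: [-3.9, -1.5, 9.7]
eef_pos: [0.5143, 0.2423, 0.0979]
contact_force: [-7.2, -2.4, 22.5]
```

Stop reached: force jumped to 22.5 N after about 9 mm of stroke. Releasing, then backing up to open.

```bash
python3 -m jog '[[0,0,-0.4,0],[0,0,-0.8,0],[0,0,-1.2,0],[0,0,-2,0],[0,0,-3.5,0],[0,0,-5,0],[0,0,-5,0],[0,0,-5,0]]' | grep -E 'pos|contact'; python3 -m jog '[[0,0,0,0],[0,0,0,0],[0,0,0,0],[0,0,0,0],[0,0,0,0],[0,0,0,0]]' -1; python3 -c "
from h import *
np.set_printoptions(precision=4,suppress=True)
s=shot('side');c=shot('wrist');np.savez('wrist3.npz',**c)
P=cloud(s);
for v in range(118,132,2): print(v,P[v,239],s['pixels'][v,239])
a=c['pixels'][90:290,160:360];b=s['pixels'][60:180,180:300]
o=np.hstack([cv2.resize(a,(400,400)),cv2.resize(b,(400,400))]);cv2.imwrite('pics/p2.png',o[...,::-1])"
```

```text
eef_pos: [0.5145, 0.2424, 0.146]
contact_force: [-0.7, -1.3, 0.6]
t: 6.32
eef_pos: [0.5139, 0.242, 0.1451]
tool_rot: [-0.0, 0.21, 0.978, -0.0]
contact_force: [-0.2, 0.1, -0.6]
gripper_width: 0.844
grasp_force: 0.0
118 [ 0.5258  0.4544 -0.0013] [108 109 111]
120 [0.5171 0.2605 0.1342] [82 84 85]
122 [0.5162 0.2433 0.1397] [43 43 44]
124 [0.5155 0.232  0.1409] [41 41 42]
126 [0.515  0.2256 0.1385] [43 43 44]
128 [0.5153 0.2371 0.1222] [60 60 63]
130 [0.5148 0.2306 0.1198] [64 64 67]
```

View pics/p2.png

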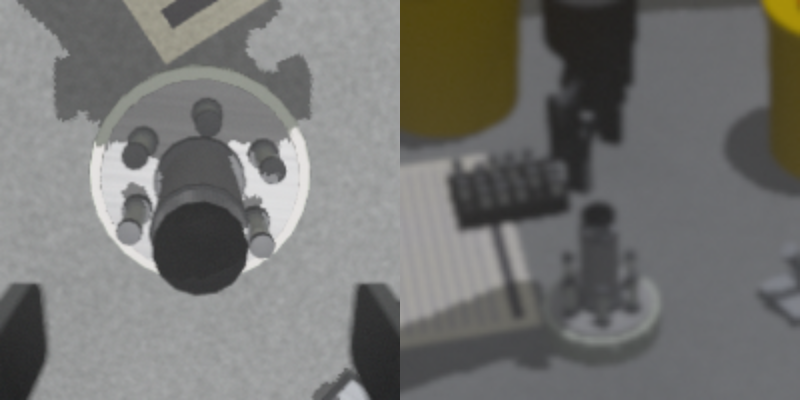

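The plunger is back up (top at z≈0.140), the dispenser hasn't moved, and the open fingers straddle the knob. Before descending I'll check where the gripper body really is relative to the fingertips.

```bash
python3 - <<'E'
from h import *
np.set_printoptions(precision=4,suppress=True)
c=dict(np.load('wrist3.npz')); print('cam z',c['pose'][:3,3])
T=np.array([.5139,.242,.1451]); X=np.array([-.911,.411,0]);Y=np.array([.411,.911,0])
def pt(u,v):
    o,d=fray(c,u,v); zc=c['pose'][:3,:3].T@d; p=o+d*c['depth'][v,u]/zc[2]; q=p-T
    return np.array([q@X,q@Y,q[2]])
for u in (150,165,175,210,259,300,340,350,365):
    print(u,[ (v,)+tuple(pt(u,v).round(3)) for v in (235,250,270,290,310,330,350,375)])
E
```

```text
cam z [0.4541 0.2694 0.3203]
150 [(235, np.float64(-0.078), np.float64(-0.134), np.float64(-0.146)), (250, np.float64(0.011), np.float64(-0.046), np.float64(0.068)), (270, np.float64(0.009), np.float64(-0.041), np.float64(0.081)), (290, np.float64(0.016), np.float64(-0.032), np.float64(0.105)), (310, np.float64(0.016), np.float64(-0.029), np.float64(0.115)), (330, np.float64(0.017), np.float64(-0.026), np.float64(0.123)), (350, np.float64(0.014), np.float64(-0.025), np.float64(0.127)), (375, np.float64(0.012), np.float64(-0.024), np.float64(0.133))]
165 [(235, np.float64(0.011), np.float64(-0.043), np.float64(0.052)), (250, np.float64(0.011), np.float64(-0.039), np.float64(0.067)), (270, np.float64(0.003), np.float64(-0.039), np.float64(0.07)), (290, np.float64(0.017), np.float64(-0.027), np.float64(0.106)), (310, np.float64(0.017), np.float64(-0.024), np.float64(0.115)), (330, np.float64(0.017), np.float64(-0.022), np.float64(0.122)), (350, np.float64(0.019), np.float64(-0.02), np.float64(0.131)), (375, np.float64(0.066), np.float64(0.0), np.float64(0.175))]
175 [(235, np.float64(0.
[... 2912 characters left out ...]
np.float64(0.017), np.float64(0.022), np.float64(0.123)), (350, np.float64(0.018), np.float64(0.02), np.float64(0.131)), (375, np.float64(0.066), np.float64(0.0), np.float64(0.175))]
365 [(235, np.float64(-0.077), np.float64(0.131), np.float64(-0.145)), (250, np.float64(0.011), np.float64(0.045), np.float64(0.067)), (270, np.float64(0.009), np.float64(0.041), np.float64(0.081)), (290, np.float64(0.017), np.float64(0.031), np.float64(0.106)), (310, np.float64(0.017), np.float64(0.028), np.float64(0.115)), (330, np.float64(0.016), np.float64(0.026), np.float64(0.122)), (350, np.float64(0.02), np.float64(0.023), np.float64(0.133)), (375, np.float64(0.012), np.float64(0.024), np.float64(0.133))]
```

Frame bias confirmed: the body sits 74 mm above the shut-tip position (stated 73), and everything is 34 mm higher than reported. For a true TCP of 0.084 I need a reported 0.050, so down 9.5 cm and grip.

```bash
python3 -m jog '[[0,0,1.5,0],[0,0,3,0],[0,0,4.5,0],[0,0,6,0],[0,0,7.5,0],[0,0,8.5,0],[0,0,9.2,0],[0,0,9.5,0],[0,0,9.5,0],[0,0,9.5,0]]' -1; python3 -m jog '[[0,0,0,0],[0,0,0,0],[0,0,0,0],[0,0,0,0],[0,0,0,0],[0,0,0,0],[0,0,0,0],[0,0,0,0],[0,0,0,0],[0,0,0,0]]' 1 60
```

```text
t: 7.25
eef_pos: [0.5144, 0.2422, 0.0508]
tool_rot: [0.0, 0.21, 0.978, 0.0]
contact_force: [0.2, 0.3, 0.7]
gripper_width: 0.996
grasp_force: 0.0
t: 8.08
eef_pos: [0.5144, 0.2425, 0.0509]
tool_rot: [0.0, 0.21, 0.978, 0.0]
contact_force: [-0.7, 0.6, 5.8]
gripper_width: 0.408
grasp_force: 59.5
```

```bash
python3 -m jog '[[0,0,-0.3,0],[0,0,-0.6,0],[0,0,-1,0],[0,0,-1.5,0],[0,0,-2,0],[0,0,-2.6,0],[0,0,-4,0],[0,0,-6,0],[0,0,-8.5,0],[0,0,-11,0],[0,0,-13.5,0],[0,0,-15,0],[0,0,-16,0],[0,0,-16,0],[0,0,-16,0]]'; python3 go.py 0.5375 -0.270 0.21; python3 -c "
from h import *
s=shot('side');c=shot('wrist');np.savez('wrist4.npz',**c);np.savez('side4.npz',**s)
o=np.hstack([cv2.resize(c['pixels'],(400,300)),cv2.resize(s['pixels'],(400,300))]);cv2.imwrite('pics/p3.png',o[...,::-1])"
```

```text
t: 9.33
eef_pos: [0.5138, 0.2419, 0.2102]
tool_rot: [-0.0, 0.21, 0.978, 0.0]
contact_force: [0.5, 0.2, -4.2]
gripper_width: 0.404
grasp_force: 60.4
tool axes x,y,z: [[-0.912, 0.411, 0.0], [0.411, 0.912, 0.0], [-0.0, 0.0, -1.0]]
t 9.3333 tcp [0.5138 0.2419 0.2102] F [ 0.49  0.16 -4.24] w 0.404 gf 60.4 q [-0.7   0.29  0.19  1.81 -0.06  1.04  0.66]
delta tool cm [-2.322e+01 -4.569e+01  2.000e-02]
```

View pics/p3.png

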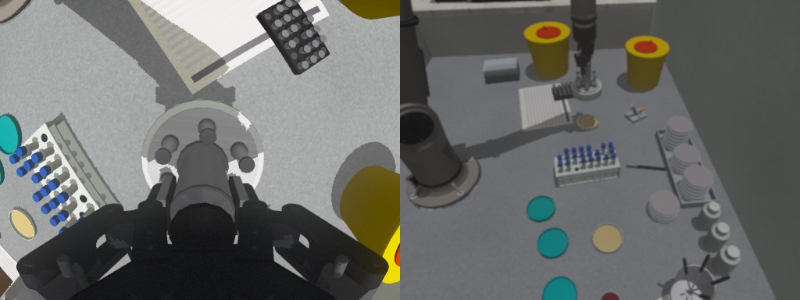

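Lifted cleanly, with the first dish still in place at side (587,122). Carrying across.

```bash
python3 -m jog '[[-0.2,-0.4,0,0],[-0.6,-1.2,0,0],[-1.3,-2.5,0,0],[-2.2,-4.3,0,0],[-3.1,-6.1,0,0],[-4,-7.9,0,0],[-4.9,-9.7,0,0],[-5.8,-11.5,0,0],[-6.7,-13.3,0,0],[-7.6,-15.1,0,0],[-8.5,-16.9,0,0],[-9.4,-18.6,0,0],[-10.3,-20.4,0,0],[-11.2,-22.1,0,0],[-12.1,-23.9,0,0],[-13,-25.6,0,0],[-13.9,-27.4,0,0],[-14.8,-29.2,0,0]]'; python3 -m jog '[[-0.9,-1.8,0,0],[-1.8,-3.5,0,0],[-2.7,-5.3,0,0],[-3.6,-7.1,0,0],[-4.5,-8.9,0,0],[-5.4,-10.6,0,0],[-6.2,-12.3,0,0],[-7,-13.9,0,0],[-7.6,-15.1,0,0],[-8.1,-15.9,0,0],[-8.4,-16.5,0,0],[-8.4,-16.5,0,0],[-8.4,-16.5,0,0],[-8.4,-16.5,0,0]]'; python3 go.py 0.5375 -0.270 0.21;  python3 -c "
from h import *
for n in('top','side','wrist'):
  c=shot(n,n+'5.png');np.savez(n+'5.npz',**c)
a=[cv2.resize(cv2.imread('pics/%s5.png'%n),(400,300)) for n in('top','side','wrist')]
cv2.imwrite('pics/p5.png',np.vstack([np.hstack(a[:2]),np.hstack([a[2],a[2]*0])]))"
```

```text
t: 10.93
eef_pos: [0.5278, -0.0877, 0.2102]
tool_rot: [-0.0, 0.211, 0.977, -0.0]
contact_force: [0.4, -1.0, -2.9]
gripper_width: 0.405
grasp_force: 60.4
t: 12.1
eef_pos: [0.5376, -0.2688, 0.2102]
tool_rot: [-0.0, 0.21, 0.978, 0.0]
contact_force: [-0.2, 0.8, -3.7]
gripper_width: 0.404
grasp_force: 60.4
tool axes x,y,z: [[-0.912, 0.41, 0.001], [0.41, 0.912, 0.001], [-0.0, 0.001, -1.0]]
t 12.1 tcp [ 0.5376 -0.2688  0.2102] F [-0.15  0.79 -3.68] w 0.404 gf 60.4 q [ 0.02  0.36  0.44  1.75 -0.17  1.07  1.67]
delta tool cm [-0.04 -0.11  0.02]
```

View pics/p5.png

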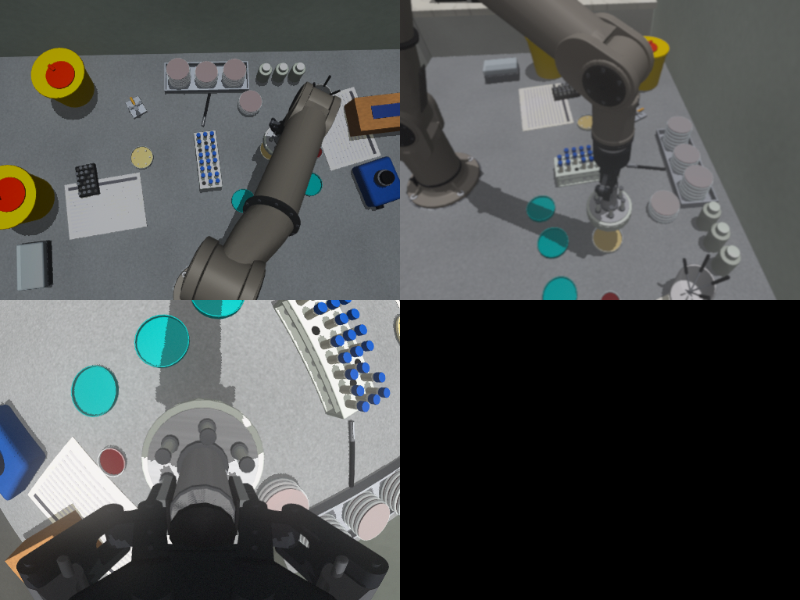

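Held level above the pale dish, which is clear of everything else. Descending most of the way, then measuring.

```bash
python3 -m jog '[[0,-0.05,0.5,0],[0,-0.05,1.5,0],[0,-0.05,3,0],[0,-0.05,4.5,0],[0,-0.05,6,0],[0,-0.05,7.5,0],[0,-0.05,9,0],[0,-0.05,10.3,0],[0,-0.05,11.2,0],[0,-0.05,11.8,0],[0,-0.05,11.8,0],[0,-0.05,11.8,0],[0,-0.05,11.8,0]]' | grep -E 'pos|force'; python3 go.py 0.537 -0.2695 0.0759;  python3 -c "
from h import *
np.set_printoptions(precision=4,suppress=True)
c=shot('side');np.savez('side6.npz',**c);w=shot('wrist');np.savez('wrist6.npz',**w)
cv2.imwrite('pics/p6.png',cv2.resize(np.hstack([c['pixels'][240:340,215:315],w['pixels'][100:250,170:350][:, :][::1][:150,:150]][:1]),(600,600),interpolation=cv2.INTER_CUBIC)[...,::-1])
P=cloud(c)
for v in range(255,335,2): print(v,P[v,265],c['pixels'][v,265])"
```

```text
eef_pos: [0.538, -0.2707, 0.0931]
contact_force: [0.2, -0.0, -2.6]
grasp_force: 60.4
tool axes x,y,z: [[-0.911, 0.411, -0.001], [0.411, 0.911, 0.0], [0.001, -0.001, -1.0]]
t 13.3333 tcp [ 0.538  -0.2707  0.0931] F [ 0.21 -0.04 -2.65] w 0.405 gf 60.4 q [ 0.07  0.5   0.39  1.85 -0.25  0.84  1.73]
delta tool cm [0.14 0.07 1.72]
255 [ 0.5286 -0.3077  0.2744] [40 40 42]
257 [ 0.5289 -0.307   0.267 ] [39 40 42]
259 [ 0.529  -0.3072  0.2608] [40 41 42]
261 [ 0.5292 -0.3067  0.2535] [39 39 41]
263 [ 0.5292 -0.3077  0.2486] [39 39 42]
265 [ 0.5291 -0.3094  0.2448] [43 45 46]
267 [ 0.5289 -0.3117  0.242 ] [46 47 49]
269 [ 0.5291 -0.3114  0.2347] [40 42 44]
271 [ 0.5319 -0.2943  0.1979] [41 42 43]
273 [ 0.5317 -0.2971  0.1954] [41 42 44]
275 [ 0.534  -0.2829  0.1625] [47 48 50]
277 [ 0.5322 -0.2959  0.1783] [58 59 62]
279 [ 0.5282 -0.3225  0.2194] [65 66 69]
281 [ 0.5276 -0.3279  0.2222] [44 46 48]
283 [ 0.5271 -0.3322  0.2229] [43 44 45]
285 [ 0.528  -0.3274  0.2066] [41 42 43]
287 [ 0.5282 -0.3268  0.1979] [42 43 44]
289 [ 0.5291 -0.3225  0.1819] [49 50 51]
291 [ 0.5348 -0.288   0.1058] [69 6
[... 196 characters left out ...]
67] [119 120 124]
303 [ 0.5342 -0.2996  0.0751] [92 93 96]
305 [ 0.5334 -0.3055  0.0783] [76 77 80]
307 [ 0.5333 -0.308   0.0741] [105 105 109]
309 [ 0.5326 -0.3132  0.0761] [147 148 153]
311 [ 0.5321 -0.318   0.0771] [147 148 152]
313 [ 0.532  -0.3195  0.071 ] [139 140 141]
315 [ 0.5314 -0.3244  0.0724] [171 172 172]
317 [ 0.5313 -0.3265  0.0674] [125 126 126]
319 [ 0.5314 -0.3277  0.0602] [ 98 100  99]
321 [ 0.5317 -0.327   0.0485] [85 87 85]
323 [ 0.534  -0.3148  0.0083] [85 87 86]
325 [ 0.5342 -0.3153 -0.0015] [79 81 83]
327 [ 0.5336 -0.3202 -0.0003] [76 78 80]
329 [ 0.5334 -0.3233 -0.0038] [93 94 97]
331 [ 0.5325 -0.3299  0.0018] [118 120 123]
333 [ 0.5319 -0.3346  0.0028] [119 120 124]
```

View pics/p6.png

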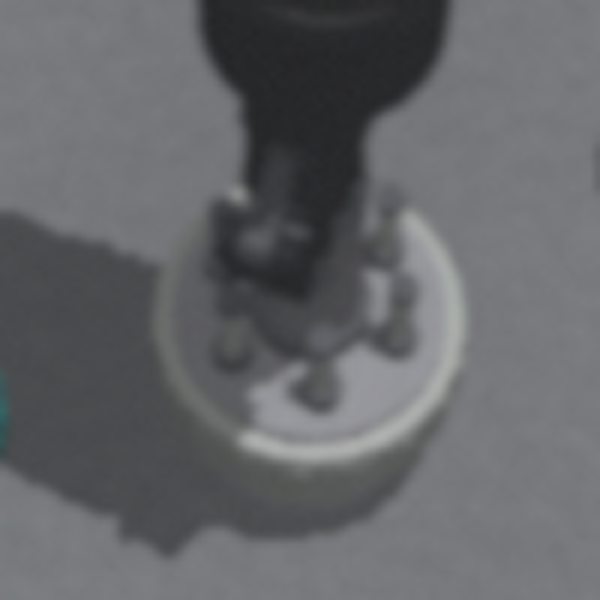

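```bash
python3 - <<'E'
from h import *
for f,b,lo,hi in(('side',(205,275,125,170),.022,.036),('side6',(235,300,265,330),.064,.080)):
    c=dict(np.load(f+'.npz')); P=cloud(c); q=P[b[2]:b[3],b[0]:b[1]].reshape(-1,3); 
    g=c['pixels'][b[2]:b[3],b[0]:b[1]].reshape(-1,3).mean(1)
    s=q[(q[:,2]>lo)&(q[:,2]<hi)]
    ctr=np.median(s,0)[:2]; s=s[np.hypot(*(s[:,:2]-ctr).T)<.075]
    print(f,len(s),cv2.minEnclosingCircle(s[:,:2].astype(np.float32)),np.median(s[:,2]),s[:,0].min(),s[:,0].max(),s[:,1].min(),s[:,1].max())
    # tilt of the deck
    t=s[(s[:,2]>np.median(s[:,2])-.005)&(s[:,2]<np.median(s[:,2])+.005)]
    A=np.c_[t[:,:2]-t[:,:2].mean(0),np.ones(len(t))]; print('tilt deg',np.degrees(np.linalg.lstsq(A,t[:,2],rcond=None)[0][:2]))
E
```

```text
side 395 ((0.5158755779266357, 0.23726539313793182), 0.056765366345644) 0.03180688896094974 0.4614613530534558 0.5713544853848238 0.18345273062802514 0.2862932034904494
tilt deg [0.19486587 0.85286997]
side6 1096 ((0.5407319068908691, -0.2723334729671478), 0.05662645027041435) 0.0746382307832254 0.48490827436132355 0.597202104894715 -0.32806350407689616 -0.22749267506856807
tilt deg [0.18845765 0.58540346]
```

The deck is level and its rise matches the arm reading (0.0428 vs 0.0422). I'll correct xy by about (−1.3, +1.6) mm and go down 1.7 cm.

```bash
python3 -m jog '[[0.2,0.1,0,0],[0.2,0.1,0.4,0],[0.2,0.1,0.8,0],[0.2,0.1,1.2,0],[0.2,0.1,1.5,0],[0.2,0.1,1.7,0],[0.2,0.1,1.7,0],[0.2,0.1,1.7,0],[0.2,0.1,1.7,0],[0.2,0.1,1.7,0],[0.2,0.1,1.7,0]]' | grep -E 'pos|force'; python3 go.py 0.537 -0.2695 0.0759;  python3 - <<'E'
from h import *
c=shot('side');P=cloud(c);b=(235,300,265,330); q=P[b[2]:b[3],b[0]:b[1]].reshape(-1,3)
s=q[(q[:,2]>.047)&(q[:,2]<.063)]; ctr=np.median(s,0)[:2]; s=s[np.hypot(*(s[:,:2]-ctr).T)<.075]
print(cv2.minEnclosingCircle(s[:,:2].astype(np.float32)),np.median(s[:,2]),'dish side (.5393,-.270)')
print(np.abs(bot.get_obs()['joint_vel']).max())
t=shot('top','top7.png')
E
```

```text
eef_pos: [0.5361, -0.2687, 0.0756]
contact_force: [0.4, 0.5, -3.2]
grasp_force: 60.4
tool axes x,y,z: [[-0.912, 0.411, -0.0], [0.411, 0.912, 0.0], [0.0, -0.0, -1.0]]
t 14.35 tcp [ 0.5361 -0.2687  0.0756] F [ 0.4   0.51 -3.15] w 0.408 gf 60.4 q [ 0.07  0.52  0.38  1.87 -0.26  0.8   1.74]
delta tool cm [-0.12 -0.03 -0.03]
((0.5385621786117554, -0.2701769173145294), 0.05656749755144119) 0.05700723037643751 dish side (.5393,-.270)
0.003526044986357644
```

```bash
python3 -m jog '[[-0.08,0,0,0],[-0.08,0,0,0],[-0.08,0,0,0],[-0.08,0,0,0],[-0.08,0,0,0],[-0.08,0,0,0],[-0.08,0,0,0],[-0.08,0,0,0]]' | grep -E 'pos|force|width'; python3 -c "
from h import *
print(bot.hand_in())"
```

```text
eef_pos: [0.5366, -0.269, 0.0754]
contact_force: [0.9, -0.0, -3.5]
gripper_width: 0.403
grasp_force: 60.4
the job is handed in; nothing more can be done
None
```

The job is handed in (verdict not shown): I pressed the plunger to its stop over the first dish and it sprang back, then carried the dispenser over the rack, and it is now held level and at rest, centred to about 1 mm, with its skirt about 1 cm above the other dish's rim.

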